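Drag the shaft crate forward with the pull hook

TASK

Pick up the pull hook from the bench and use it to drag the low crate of turned shafts straight forward on its wire-topped rack: drop the claw behind the crate's front wall and pull until the front stands about 45 mm out past the rack's front edge. Move this crate with the hook only, not with the gripper, and leave the taller crate beside it where it is. Then stand the hook back down on the bench, upright on its foot and claw, and let go.

Things in the scene. Friction and masses are not known exactly. Their poses are not given: they have to be found in the camera images.
- hook_grip (a point): Pull hook standing on the bench: wooden grip 100 x 24 x 35 mm on a narrower foot, a thin bar, a claw plate hanging at its end. Point: centre of the grip, 37.5 mm above the bench; x along the bar to the claw, z up. Bar underside 1.5 mm below the point, top 8.5 above, 12 wide. Claw 40 wide, 5 thick, pulling face 140 mm ahead of the point; its lower edge, level with the foot, 37.5 mm below it. 250 g.
- shaft_crate: Low open wooden crate, 0.7 kg, with three turned steel shafts fixed side by side in it; in the left or right half of the rack. 220 long (x), 130 wide, 65 mm high, walls 9 mm. Origin: centre of its underside; x points to its back (away from the robot). Front wall from x = -110 to -101 mm; behind it the space is free down to the floor as far as the shaft ends at x = -45.
- tall_crate: Bystander: the other wooden crate beside it on the rack, same length and width but 95 mm high, with two upright flanged hubs in it. Origin at the centre of its underside, x to its back. To be left alone.
- rack: Fixed low rack on the bench, open at the front, a deck of thin wires above. Origin: middle of its front edge, at bench height; x points into the rack (away from the robot), z up. Base board 300 deep, 380 wide, top 20 mm above the bench; the crates stand on it about 50 mm apart. Wire deck 186 to 200 mm above the bench, and posts at y = +-200 mm, begin at the same front edge.
Not all that is in view belongs to the job. What is meant by the part that bears hook_grip is not red, and is the smaller of those in its own colour.

How it is judged:
By the outcome, as a careful person would: the job done as asked, in the order asked, and still so for the second after the job is handed in, with the robot touching nothing.
It also fails if it takes over 56 s, if anything falls off the work surface, if the arm or the gripper's body presses on something with over 40 N, if the wrist force passes 120 N, or if a joint passes its speed limit or range.

ROBOT

A 6-joint arm with a two-finger parallel gripper is mounted at the origin on the work surface. World frame = base frame: x ahead of the robot, y to its left, z up, the work surface at z = 0. Lengths are in m, angles in rad, forces in N, time in s.
With the tool pointing down it reaches from about 0.325 to 0.775 m from the base axis. Payload 5.5 kg.
Tool frame: the origin (TCP) lies midway between the tips of the shut fingers; the grasp point (between the pads) lies 19 mm behind it (env.hold_point_z is the z of the grasp point in the tool frame, in m); z points along the fingers, y is the direction in which the jaws open and shut (so a half turn about z gives the same grasp; the last joint's range is limited). The gripper opens to 88 mm and grips with 3 to 60 N. Pads are 20 mm wide; open, the fingers measure 115 mm over their backs; the gripper's body (75 mm by 178 mm) begins 61 mm behind the grasp point.
Start: joints at [1.048, 0.091, 1.231, -0, 1.82, -0.057], TCP at [0.269, 0.536, 0.223] pointing down, gripper open.
Joint ranges: [-2.87, 2.87], [-0.86, 2.18], [0.17, 2.46], [-1.51, 4.65], [0.06, 2.69], [-2.65, 2.65]. Speed limits (rad/s): [2.57, 2.57, 3.01, 3.14, 3.14, 3.14].

INTERFACE

Orientations are given as [roll, pitch, yaw] about the fixed x, y, z axes, in that order (R = Rz(yaw) Ry(pitch) Rx(roll)).
In Python, from plant import env gives the robot as it stands. Calls block until the motion is done:
- env.movep(position, orientation): joint-space move of the TCP to a pose.
- env.servo_line(position, orientation=None, rate=0.15, threshold=None): straight line of the TCP; orientation=None keeps the orientation; rate is the mean speed in m/s. With threshold (N) it stops when the force on the tool has changed by that much, and returns True; else False.
- env.move_joints(angles): joint-space move.
- env.command_gripper(opening, grip_force=None): opening from 0.0 (shut) to 1.0 (fully open); grip_force is the grip in N (None keeps the last); returns when the fingers have stopped.
- env.hold(seconds).
- env.ik(position, orientation): joint angles nearest the present ones, or None.
- env.observe(): the state.
- env.read_camera(name): name is "scene" or "top" or "wrist"; returns a dict with "image" (384x512x3 uint8, red, green, blue), "fx", "fy", "cx", "cy" (pixels), "xyz" and "orientation" of the camera in the world. Camera axes: x right, y up, looking along -z (the intrinsics and any distortion apply to the point x, -y, -z); pixel columns grow to the right and rows downward; lengths in m; the calibration is good to about 2 mm. The wrist camera is an equidistant fisheye: a pixel r from the principal point sees the ray r / f radians off the axis. A picture is of the moment at which its call begins. There is no depth.
A pose or a line that the arm cannot do raises env.MotionError and nothing moves.
- env.sign_off(): hands the job in, once; it reports no verdict.
Trained networks look in the newest picture that a camera, given by its name, has taken for a name from the list of things; names that differ only in an ending like _2 or _b are one class to them, and where a whole thing is asked for, a point or a joint stands for the part that bears it (a point fixed in the world has none). Each returns a list of dicts, best first, with "score" (0 to 1); they miss things now and then, are a little off and sometimes report something else, mostly with a low value. They report only what shows in the picture. A call takes as long as a camera call. They do not tell look-alikes from the thing itself.
- env.look_for(thing, camera): "pixel" ([row, column] in pixels, amid what is visible of it).
The state is a dict: "t": time; "joint_positions": joint angles; "qvel": joint speeds; "tau": joint torques, N m; "ee_pos": TCP position; "eef_rot": TCP orientation; "ft_force": force on the tool from outside, world axes, zero at the start; "moment": the same for the moment, N m; "width": opening from 0.0 (shut) to 1.0 (fully open).
Only numpy, scipy, OpenCV 4.12 (cv2) and the standard library are available. Lean on these libraries where they do the work, as an engineer would, in place of code of your own. Each camera call takes 0.05 s, during which the arm holds its last target. There are 200 camera calls.

## Working session

There is one attempt and no reset: what is moved stays moved. The work goes in short steps, each a Python script; the robot and the scene stay as the last script left them, time stands still between calls to the robot, and variables do not carry over. Pictures are saved under pics/ and viewed, about 8 in all and at most 12, crops included, and the job is handed in when it is done.

```bash
mkdir -p pics; ls
python3 - <<'E'
from plant import env
import cv2, numpy as np
ims=[]
for c in ["scene","top"]:
    d=env.read_camera(c); ims.append(d["image"])
    print(c,[d[k] for k in("fx","fy","cx","cy","xyz","orientation")],[k for k in d])
    for t in["hook_grip","shaft_crate","tall_crate","rack"]:
        print(t,[(np.round(r["pixel"],1).tolist(),round(r["score"],2)) for r in env.look_for(t,c)])
    cv2.imwrite(f"pics/{c}0.png",cv2.resize(d["image"][...,::-1],(768,576)))
s=env.observe();print(s["t"],s["eef_rot"],env.hold_point_z)
E
```

```text
pics
scene [433.19374540876686, 433.19374540876686, 251.5143431515775, 183.6510822784142, array([ 0.95564102, -0.26422702,  0.80973959]), array([0.55010337, 0.01521957, 0.99205474])] ['image', 'fx', 'fy', 'cx', 'cy', 'xyz', 'orientation']
hook_grip [([139.8, 96.2], 0.88), ([102.1, 282.9], 0.84), ([178.6, 164.9], 0.76)]
shaft_crate [([258.2, 337.0], 0.78)]
tall_crate [([295.8, 247.8], 0.94)]
rack [([282.0, 305.3], 0.71)]
top [465.20957495219864, 465.20957495219864, 253.10234993504707, 195.69121538312223, array([ 0.40993115, -0.02177769,  0.91899701]), array([ 0.14601466, -0.0298747 , -1.56527677])] ['image', 'fx', 'fy', 'cx', 'cy', 'xyz', 'orientation']
hook_grip [([250.1, 304.6], 0.81), ([260.7, 130.1], 0.79), ([327.4, 357.1], 0.65)]
shaft_crate [([66.4, 215.5], 0.7)]
tall_crate [([80.2, 312.5], 0.62)]
rack [([115.3, 255.9], 0.91)]
0.5 [-3.14155599e+00 -3.73925139e-06  2.67579425e+00] -0.0187
```

View pics/scene0.png

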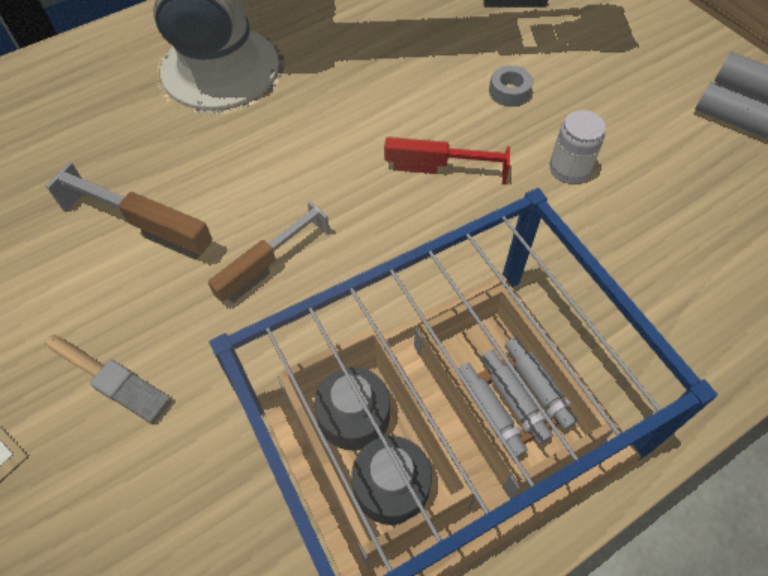

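View pics/top0.png

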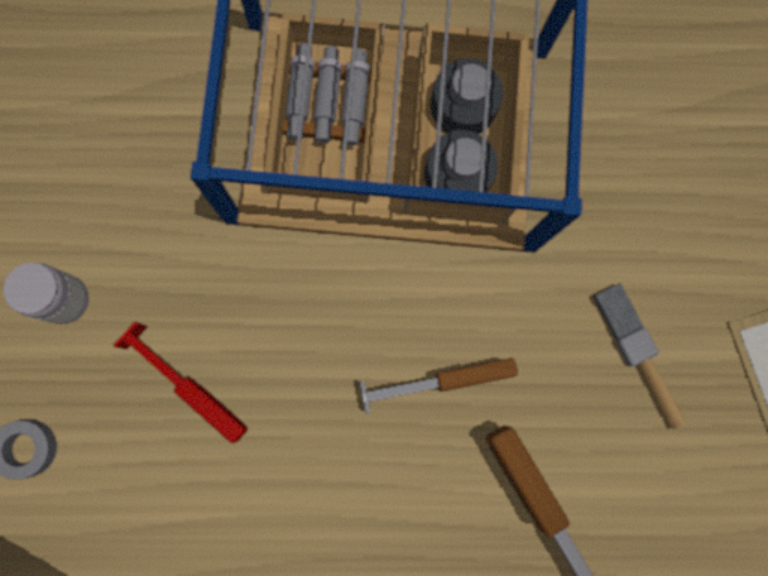

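Three look-alikes (scene0, 768-wide): red hook (420,155), large brown hook (165,222), small brown hook (242,270; top0: 477,374). By the description it is the small brown one. The shaft crate is in the left half (top0 325,100) and the tall crate in the right (467,120). I'll check both in close crops.

```bash
cat > h.py <<'E'
from plant import env
import cv2, numpy as np
from scipy.spatial.transform import Rotation as R
def pix(d,p):  # world -> (col,row), pinhole cameras
    q=(np.atleast_2d(p)-d["xyz"])@R.from_euler("xyz",d["orientation"]).as_matrix()
    return np.c_[d["cx"]+d["fx"]*q[:,0]/-q[:,2], d["cy"]-d["fy"]*q[:,1]/-q[:,2]]
def ray(d,c,r,z): # pixel -> world on plane z
    v=R.from_euler("xyz",d["orientation"]).as_matrix()@[(c-d["cx"])/d["fx"],-(r-d["cy"])/d["fy"],-1]
    return d["xyz"]+v*(z-d["xyz"][2])/v[2]
E
python3 - <<'E'
from h import *
d=env.read_camera("top"); im=d["image"][...,::-1]
a=cv2.resize(im[225:285,225:365],(800,343),interpolation=3)
b=cv2.resize(im[100:170,130:395],(800,211),interpolation=3)
cv2.imwrite("pics/crop1.png",np.vstack([a,b]))
# first estimates
f=lambda u,v,z:np.round(ray(d,(u+.5)/1.5-.5,(v+.5)/1.5-.5,z),4)
print("grip",f(441,382,.055),f(516,366,.055),"claw",f(364,396,.046))
print("base front top corners",f(238,214,.02),f(527,240,.02), "post tops",f(203,171,.2),f(571,207,.2))
E
```

```text
grip [ 0.4281 -0.1228  0.055 ] [ 0.4483 -0.2163  0.055 ] claw [ 0.4105 -0.0282  0.046 ]
base front top corners [0.6467 0.1396 0.02  ] [ 0.6164 -0.2427  0.02  ] post tops [0.6457 0.1459 0.2   ] [ 0.6117 -0.2468  0.2   ]
```

View pics/crop1.png

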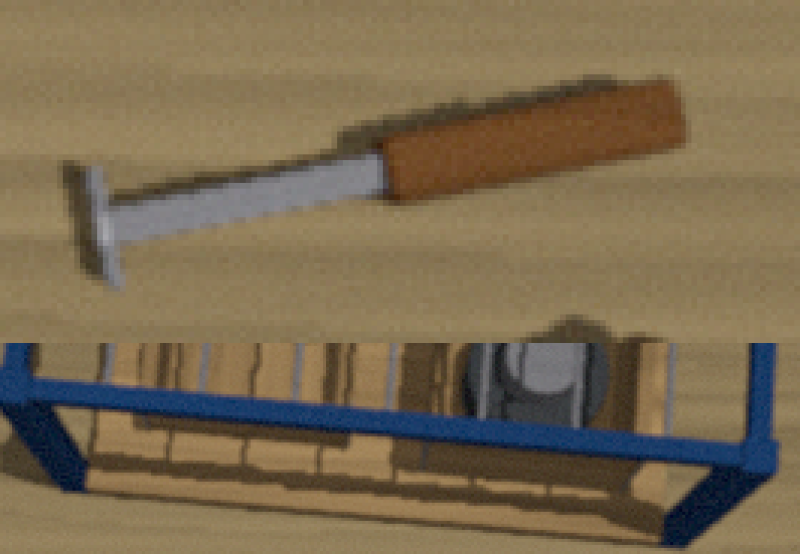

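The crop confirms the small brown hook: grip from crop (392,170) to (681,112), claw at (105,225). Next I'll fit the rack and crate by overlaying their models.

```bash
cat >> h.py <<'E'
def box(x0,x1,y0,y1,z0,z1): return np.array([[x,y,z] for z in(z0,z1) for x,y in((x0,y0),(x1,y0),(x1,y1),(x0,y1))])
EDG=[(0,1),(1,2),(2,3),(3,0),(4,5),(5,6),(6,7),(7,4),(0,4),(1,5),(2,6),(3,7)]
def draw(im,d,pts,org,yaw,off,s,col):
    w=pts@R.from_euler("z",yaw).as_matrix().T+org
    p=(pix(d,w)-off+.5)*s-.5
    for a,b in EDG: cv2.line(im,tuple(np.round(p[a]).astype(int)),tuple(np.round(p[b]).astype(int)),col,1)
E
python3 - <<'E'
from h import *
T=env.read_camera("top");S=env.read_camera("scene")
L=ray(T,157.6,148.2,0);Rr=ray(T,349.8,166.5,0);print("z0 corners",L,Rr)
L2=ray(T,158.3,142.5,.02);R2=ray(T,351,159.8,.02)
c=(L+Rr)/2; v=L-Rr; yaw=np.arctan2(-v[0],v[1]); print(c,yaw,np.hypot(*v[:2]))
Rm=R.from_euler("z",yaw).as_matrix()
out=[]
for d,(c0,r0,c1,r1),s in((T,(125,5,395,175),2.96),(S,(140,120,480,384),2.35)):
    im=cv2.resize(d["image"][r0:r1,c0:c1,::-1],None,fx=s,fy=s,interpolation=3)
    dr=lambda b,o,y,col:draw(im,d,b,o,y,np.array([c0,r0]),s,col)
    dr(box(0,.3,-.19,.19,0,.02),c,yaw,(0,255,255))
    for yy,h,col in((.09,.065,(0,0,255)),(-.09,.095,(0,255,0))):
        o=c+Rm@[.03+.11,yy,.02]
        dr(box(-.11,.11,-.065,.065,0,h),o,yaw,col)
    cv2.imwrite(f"pics/ov{len(out)}.png",im); out.append(1)
g=ray(T,318.4,249.2,.055);cl=ray(T,(102/5.714)+224.5,(228/5.714)+224.5,.046)
print("hook",g,cl,np.linalg.norm((cl-g)[:2]),np.arctan2(*(cl-g)[1::-1]))
E
```

```text
z0 corners [0.64012038 0.14458859 0.        ] [ 0.60710212 -0.24444757  0.        ]
[ 0.62361125 -0.04992949  0.        ] -0.084669056522508 0.3904348028534926
hook [ 0.4380905  -0.16859419  0.055     ] [ 0.40942058 -0.0279054   0.046     ] 0.14358029601086772 1.7718262822493176
```

View pics/ov0.png

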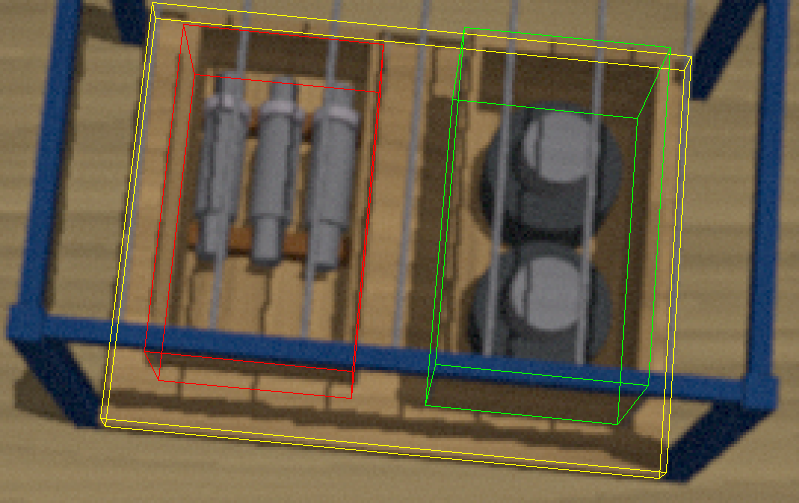

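View pics/ov1.png

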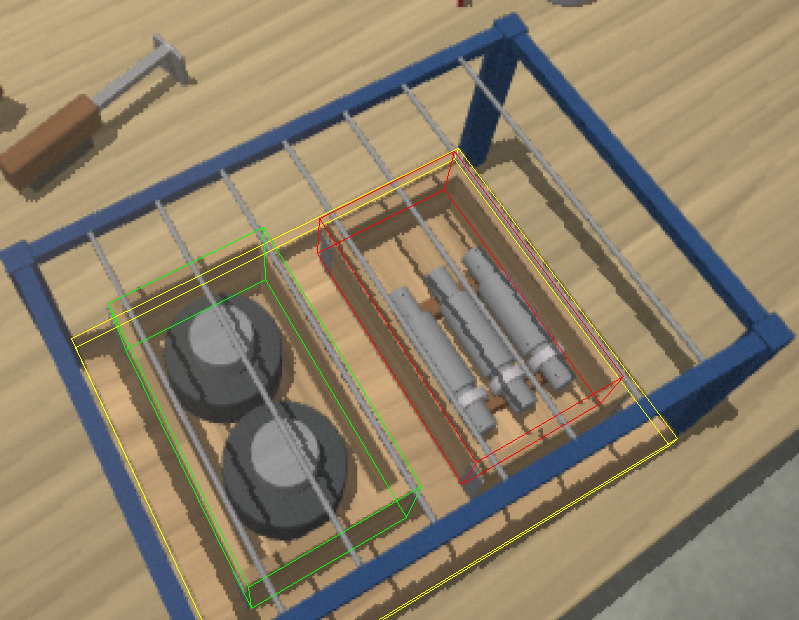

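Overlays: the shaft crate (red) fits to within roughly 1 cm. Its front sits about 30 mm inside the rack, partly hidden by the blue bar at ov0 row 340, so I'll refine that from close by. Hook claw distance comes out at 143.6 mm (142.5 expected to mid-claw), so I'll grasp it now.

```bash
cat >> h.py <<'E'
def fish(d,p):
    q=(np.atleast_2d(p)-d["xyz"])@R.from_euler("xyz",d["orientation"]).as_matrix()
    x,y,z=q[:,0],-q[:,1],-q[:,2]; r=np.hypot(x,y); th=np.arctan2(r,z)
    return np.c_[d["cx"]+d["fx"]*th*x/r, d["cy"]+d["fy"]*th*y/r]
def fray(d,c,r,z):
    x,y=(c-d["cx"])/d["fx"],(r-d["cy"])/d["fy"]; th=np.hypot(x,y)
    v=R.from_euler("xyz",d["orientation"]).as_matrix()@[np.sin(th)*x/th,-np.sin(th)*y/th,-np.cos(th)]
    return d["xyz"]+v*(z-d["xyz"][2])/v[2]
HZ=-env.hold_point_z
YR=-0.082; C0=np.array([.629,-.051])  # rack yaw, front-edge middle
def rw(x,y): c,s=np.cos(YR),np.sin(YR); return C0+[c*x-s*y,s*x+c*y]
E
python3 - <<'E'
from h import *
o=[np.pi,0,1.772]; p=[.4381,-.1686]
env.movep([*p,.16],o)
env.servo_line([*p,.0375-HZ],o,rate=.12)
print(env.observe()["ft_force"])
env.command_gripper(0.0,45); s=env.observe(); print("width mm",s["width"]*88)
env.servo_line([*p,.2],o,rate=.15); print("lift",env.observe()["ft_force"],env.observe()["width"]*88)
o2=[np.pi,0,YR]
q=rw(-.20,.092); env.movep([*q,.15-HZ],o2)
d=env.read_camera("wrist"); s=env.observe(); print(s["t"],s["ee_pos"],s["joint_positions"].round(2),[d[k] for k in("fx","cx","cy","xyz","orientation")])
im=np.ascontiguousarray(cv2.resize(d["image"][...,::-1],None,fx=1.5,fy=1.5,interpolation=3))
for x,y,z in[(.14,-.02,-.0375),(.14,.02,-.0375),(.14,0,.0085),(-.05,0,.0175)]:
    w=np.r_[q+np.array([[np.cos(YR),-np.sin(YR)],[np.sin(YR),np.cos(YR)]])@[x,y],.15+z]
    cv2.circle(im,tuple((fish(d,w)[0]*1.5).astype(int)),3,(0,0,255),1)
cv2.imwrite("pics/w1.png",im)
E
```

```text
[ 0.56539758  0.01294208 -0.24864155]
width mm 23.547283326150723
lift [-0.46328781  0.33060743 -2.53759058] 24.11629872130984
8.975 [0.43726604 0.05683915 0.13134694] [ 0.05 -0.35  1.79 -0.    1.69  1.7 ] [297.3186396354542, 257.1087861417794, 189.69430576493008, array([0.51342104, 0.05080921, 0.2925086 ]), array([-2.83806676e-01,  4.69817139e-04, -1.65237386e+00])]
```

View pics/w1.png

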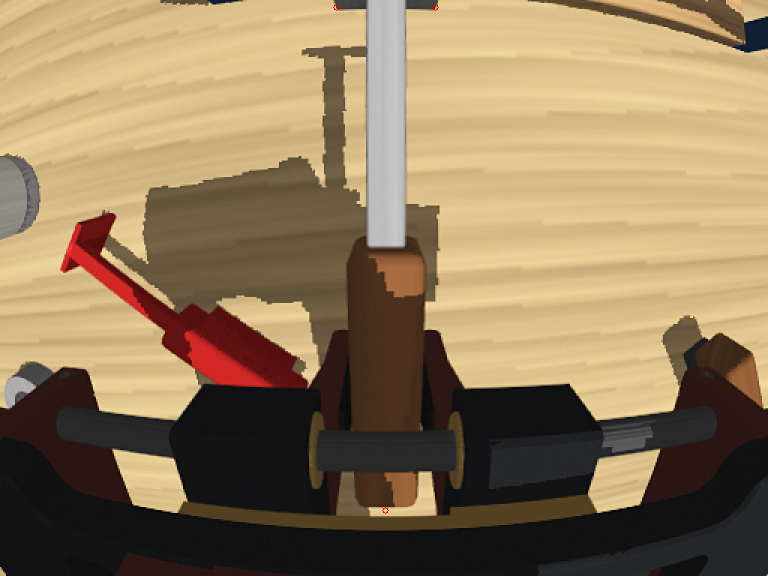

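The hook is held as modelled: the predicted claw corners (335,7) and (436,7) match the picture, and jaw width is 24 mm. Moving in high over the front wall to see it from near.

Run:
```python
from h import *
q=rw(-.075,.092); print(env.servo_line([*q,.143-HZ],[np.pi,0,YR],rate=.1,threshold=8))
d=env.read_camera("wrist"); s=env.observe(); print(s["t"],s["ee_pos"],s["ft_force"])
np.savez("w2.npz",**d)
im=np.ascontiguousarray(cv2.resize(d["image"][:256,:,::-1],None,fx=1.5625,fy=1.5625,interpolation=3))
cv2.imwrite("pics/w2.png",im)
```

```text
False
10.425 [0.56151469 0.04692163 0.12452677] [ 0.71751095  0.73754699 -2.71691706]
```

View pics/w2.png

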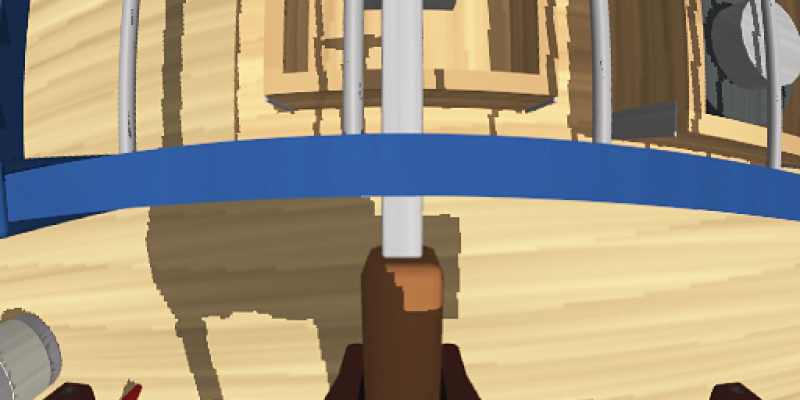

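Picture: the low crate's front wall top edge runs from (265,95) to (557,96), its inner edge is at row ~71, and the claw (row ~5, col 395–455) is already behind the wall. The blue front bar's near edge is at row 195.

```bash
cat >> h.py <<'E'
def tor(w): c,s=np.cos(YR),np.sin(YR); v=np.array(w)[:2]-C0; return np.array([c*v[0]+s*v[1],-s*v[0]+c*v[1]])
E
python3 - <<'E'
from h import *
d=dict(np.load("w2.npz"))
f=lambda u,v,z:fray(d,(u+.5)/1.5625-.5,(v+.5)/1.5625-.5,z)
for n,u,v,z in[("crate L",265,95,.085),("crate R",557,96,.085),("inner L",283,72,.085),("inner R",540,70,.085),("tall FL",700,117,.115),
 ("bar L",120,209,.2),("bar M",390,195,.2),("bar R",780,217,.2)]:
    w=f(u,v,z); print(n,w.round(4),"rack",tor(w).round(4))
T=env.read_camera("top")
print("posttop",[tor(ray(T,a,b,.2)).round(4) for a,b in((135.0,113.7),(380.3,137.7))])
E
```

```text
crate L [0.6754 0.0977 0.085 ] rack [0.0341 0.152 ]
crate R [ 0.6653 -0.0296  0.085 ] rack [0.0344 0.0243]
inner L [0.6846 0.0888 0.085 ] rack [0.0439 0.1439]
inner R [ 0.6771 -0.0227  0.085 ] rack [0.0457 0.0321]
tall FL [ 0.6557 -0.0851  0.115 ] rack [ 0.0294 -0.0318]
bar L [0.6367 0.1003 0.2   ] rack [-0.0047  0.1514]
bar M [0.6323 0.0435 0.2   ] rack [-0.0044  0.0945]
bar R [ 0.6251 -0.0482  0.2   ] rack [-0.0041  0.0025]
posttop [array([0.0007, 0.1979]), array([-0.001 , -0.1962])]
```

Run:
```python
from h import *
o=[np.pi,0,YR]
def go(x,z,rate,th=None):
    r=env.servo_line([*rw(x,.088),z-HZ],o,rate=rate,threshold=th); s=env.observe()
    print(x,z,r,round(s["t"],2),s["ft_force"].round(2),tor(s["ee_pos"]).round(4)); return r
go(-.085,.143,.08,8)
if not go(-.085,.093,.06,6):
    go(-.10,.093,.06,15)
    go(-.165,.093,.05,25)
d=env.read_camera("wrist"); np.savez("w3.npz",**d)
cv2.imwrite("pics/w3.png",cv2.resize(d["image"][:256,:,::-1],None,fx=1.5625,fy=1.5625,interpolation=3))
```

```text
-0.085 0.143 False 10.76 [-0.35  0.1  -2.99] [-0.0852  0.0879]
-0.085 0.093 False 11.74 [-0.3  -0.04 -2.23] [-0.0847  0.088 ]
-0.1 0.093 False 12.14 [-1.07  0.31 -2.97] [-0.1004  0.0881]
-0.165 0.093 False 13.59 [ 1.56  0.3  -3.07] [-0.1652  0.088 ]
```

View pics/w3.png

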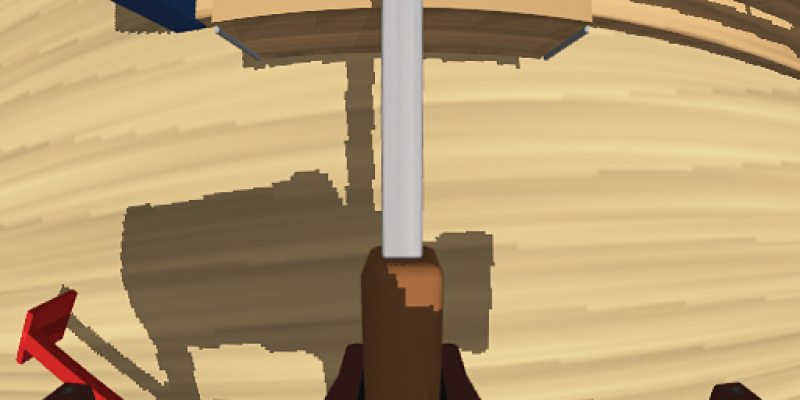

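The crate follows the claw: its front top corners are now at (212,22) and (592,20), and a post foot shows at (180,32).

Run:
```python
from h import *
d=dict(np.load("w3.npz"))
f=lambda u,v,z:tor(fray(d,(u+.5)/1.5625-.5,(v+.5)/1.5625-.5,z)).round(4)
print("crate front",f(212,22,.085),f(592,20,.085),f(402,36,.085),"post foot",f(180,32,0),"board bottom edge",f(780,73,0),f(650,35,0))
S=env.read_camera("scene");T=env.read_camera("top")
im=cv2.resize(d["image"][:60,300:512,::-1],None,fx=3.7,fy=3.7,interpolation=3)
b=cv2.resize(T["image"][90:180,130:395,::-1],(784,266),interpolation=3)
cv2.imwrite("pics/c3.png",np.vstack([im,b]))
```

```text
crate front [-0.0355  0.1528] [-0.0348  0.0238] [-0.0459  0.0883] post foot [-0.0082  0.2086] board bottom edge [-0.0081 -0.1539] [-0.0068 -0.0487]
```

View pics/c3.png

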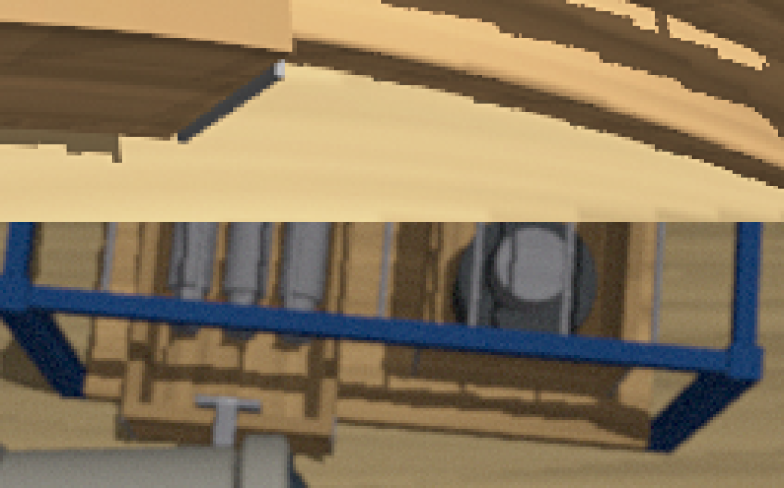

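Front now about 29–30 mm past the rack edge: crate front at −35 mm, rack edge at −4 to −8 mm in my frame, and no crate yaw. Pull 16 mm more, unhook, and set the hook back where it stood.

Run:
```python
from h import *
o=[np.pi,0,YR]
def go(x,z,rate,th=None):
    r=env.servo_line([*rw(x,.088),z-HZ],o,rate=rate,threshold=th); s=env.observe()
    print(x,z,r,round(s["t"],2),s["ft_force"].round(2)); return r
go(-.181,.093,.04,25)
go(-.169,.093,.04,6)
if not go(-.169,.16,.06,5):
    o2=[np.pi,0,1.772]; p=[.4381,-.1686]
    go(-.20,.22,.12)
    env.movep([*p,.15],o2)
    env.servo_line([*p,.045-HZ],o2,rate=.12)
    print("contact",env.servo_line([*p,.035-HZ],o2,rate=.02,threshold=3))
    s=env.observe(); print(s["ee_pos"],s["ft_force"],s["t"])
    d=env.read_camera("wrist"); T=env.read_camera("top")
    cv2.imwrite("pics/e.png",np.hstack([cv2.resize(d["image"][...,::-1],(400,300)),cv2.resize(T["image"][...,::-1],(400,300))]))
    cv2.imwrite("pics/e_full.png",T["image"][...,::-1])
```

```text
-0.181 0.093 False 14.29 [-0.32  0.2  -1.72]
-0.169 0.093 False 14.74 [ 0.28  0.08 -2.32]
-0.169 0.16 False 16.01 [ 0.45 -0.65 -2.11]
-0.2 0.22 False 16.73 [ 0.43 -0.73 -2.94]
contact True
[ 0.43840955 -0.16872877  0.01872817] [ 0.97832195 -0.45524389  3.44330814] 20.3417
```

Run:
```python
from h import *
env.command_gripper(0.7); env.hold(.3)
p=[.4381,-.1686]; o2=[np.pi,0,1.772]
env.servo_line([*p,.2],o2,rate=.1,threshold=4)
env.movep([.38,.35,.25],[np.pi,0,2.4])
env.hold(.5)
T=env.read_camera("top");S=env.read_camera("scene");print(env.observe()["t"],env.observe()["ee_pos"],env.observe()["ft_force"])
a=cv2.resize(T["image"][:300,110:400,::-1],(390,403),interpolation=3)
b=cv2.resize(S["image"][90:384,110:400,::-1],(398,403),interpolation=3)
cv2.imwrite("pics/f.png",np.hstack([a,b]))
np.savez("f.npz",**T)
```

```text
25.9667 [0.38003024 0.34996633 0.24998023] [ 0.16625163 -0.13374554  0.4377738 ]
```

View pics/f.png

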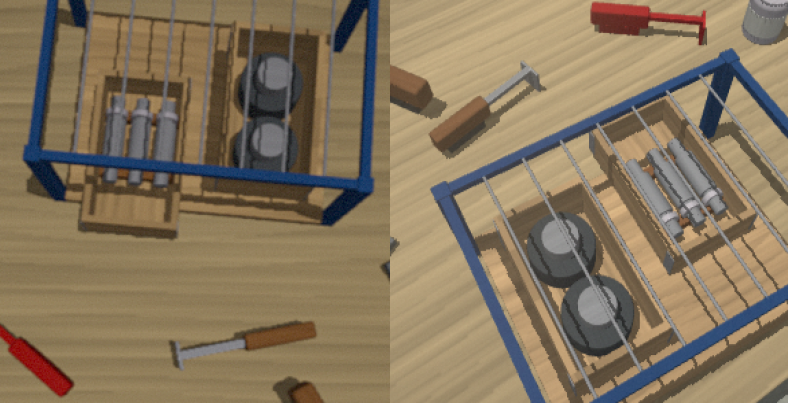

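The hook stands upright with the crate out. One zoomed top crop with the predicted 45 mm model overlaid will check the distance.

Run:
```python
from h import *
d=dict(np.load("f.npz")); s=5
im=cv2.resize(d["image"][105:180,150:305,::-1],None,fx=s,fy=s,interpolation=3)
off=np.array([150,105])
e=-.005
draw(im,d,box(0,.22,-.065,.065,0,.065),np.r_[rw(e-.045,.088),.02],YR,off,s,(0,0,255))
draw(im,d,box(0,.3,-.19,.19,0,.02),np.r_[rw(e,0),0],YR,off,s,(0,255,255))
cv2.imwrite("pics/g.png",im)
```

```text
(no output)
```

View pics/g.png

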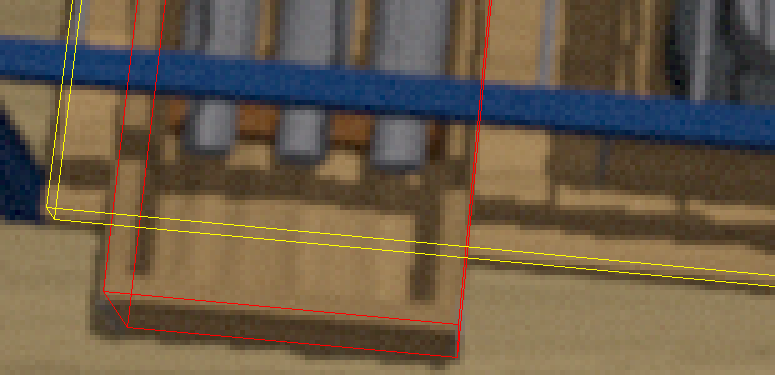

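```bash
python3 -c "
from plant import env
print(env.observe()['t']); env.sign_off()"
```

```text
25.9667
the job is handed in; nothing more can be done
```

I dragged the shaft crate forward with the hook until its front stood about 45 mm past the rack's front edge. I then stood the hook back on its original spot and handed the job in at 26.0 s of the 56 s allowed. I used the small brown hook; the red hook and the larger brown one were ruled out by your description.

**Last checks:**
- **Crate distance:** a 45 mm model laid over the last top view matched the crate and rack edge to about 2 mm, and the crate stayed square to the rack. The gripper never touched it.
- **Rack edge:** my separate readings of the rack's front edge spread over about 8 mm, from 0 to −8 mm in my frame. I used −5 mm.
- **Hook:** bench contact came at exactly the standing height, 37.5 mm at the grip. After letting go it was upright on its foot and claw in both camera views.
- **Tall crate:** it looked unmoved in the last pictures; I did not re-measure it.
- **Forces:** wrist readings stayed within about 4 N wherever I sampled them, and no stop threshold tripped except the intended bench contact.

No check failed.

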